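Slide a loaded tray up into its sprung dock

TASK

Take the grey tray by its upright grip and slide it, with the jar standing on it, over the step and into the dock between the rails, raising the leading end over the step while the back end stays down on the bench; slide it, do not carry it. Then push it gently against the sprung buffer, only as far as it takes for the catch to spring up behind the tray, and let go. The jar must stay upright on the tray and the things round about must stay where they are.

Things in the scene. Friction and masses are not known exactly. Their poses are not given: they have to be found in the camera images.
- dock: Fixed low plywood dock, 320 x 190 mm, deck 8 mm high with a square front edge (the step). Origin: bench level, under the middle of that edge; x = the way in, z up. Aluminium side rails, inner faces at y = +-68 mm (3 mm clearance a side), 22 mm over the deck, from x = 35 mm to the end, flared out before that to a gap of about 165 mm at the edge. Meet step and rails gently, well under 35 N.
- dock_step (a point): Middle of the deck's front edge, on top, 8 mm above the bench. A steel catch bar lies along the deck's middle, set anywhere within 45 mm and not measured: its catch's holding face is 30 to 75 mm in from this point, its relaxed buffer's face 226 to 271 mm in (always 196 mm beyond the catch). Find the buffer by feel.
- tray: Grey plastic tray, 200 (x) x 130 (y) mm, rim 18 mm high, floor and walls 4 mm, square lower edges, 0.4 kg (jar: 0.17 to 0.35 kg more). Origin: underside centre; x = leading end. Starts on the bench 20 to 45 mm short of the step, up to 15 mm aside, turned up to 0.12 rad. Once more than half is past the step it can be laid flat on the deck; before that its back end stays down.
- tray_grip (a point): Where to grasp: middle of the tray's upright grip at its back end, 85 mm behind the tray's centre, 66 mm above its underside. The grip is a plate 16 mm thick along tray x (black cap 20 mm, look only), 60 mm wide along tray y, top 80 mm above the underside. Take it from above across the 16 mm.
- tray_front (a point): Middle of the tray's lower leading edge (tray x = +100 mm, underside). Raise it about 15 mm, hinging on the lower back edge, to clear the step.
- tray_back (a point): Middle of the tray's lower back edge (tray x = -100 mm, underside).
- jar: Clear jar with orange lid, 71 mm diameter, 119 mm tall, standing loose on the tray floor in its leading half. Origin: centre of its underside; z = its axis, up.
- catch (a joint): Sprung steel catch in the deck, m: 0 = fully up (6 mm proud, ramp toward the mouth), about 0.006 when the tray's underside presses it down (2 to 4 N). It springs back to 0 behind the tray when the tray's back end has passed its holding face, which takes about 4 mm of buffer travel.
- buffer (a joint): Sprung rubber-faced buffer at the inner end, m: 0 = relaxed, grows as the tray presses it: 3 N at first touch plus 1.8 N per mm: 10 N at 4 mm, where the catch springs up, 14 N at 6 mm; above 8 mm (17 N) it is squashed too far. The tray's sliding friction (1 to 5 N) adds to the push. Latched and let go it stays near 4 mm.
- tape_measure: Bystander: yellow tape measure, 34 x 80 x 68 mm, origin at its underside centre. Leave it.
- sanding_block: Bystander: cork sanding block, 63 x 111 x 32 mm, origin at its underside centre. Leave it.
- small_tin: Bystander: small red tin, 66 mm diameter, 46 mm tall, origin at its underside centre. Leave it.
- wood_offcut: Bystander: pine offcut, 45 x 140 x 19 mm, origin at its underside centre. Leave it.
- masking_tape: Bystander: roll of masking tape, 102 mm diameter, 24 mm high, origin at its underside centre. Leave it.
Not all that is in view belongs to the job. What is shaped like the jar but green is not meant.

How it is judged (in metres and radians):
On the way:
1. the tray's leading end is raised over the step and past the deck's front edge while its back end is still down on the bench (x of tray_front in the frame of dock above 0.02 m and height (world z) of tray_front above 0.007 m and height (world z) of tray_back below 0.006 m), for 0.1 s.
At the end, for the whole second after the job is handed in: The tray lies flat on the deck, held between the raised catch (within 1.5 mm of fully up) and the buffer (pressed 2.5 to 6 mm), let go and at rest, with the jar standing upright on it (value of joint buffer between 0.0025 and 0.006 m and value of joint catch below 0.0015 m and x of tray_back in the frame of dock above 0.025 m and height (world z) of tray between 0.006 and 0.011 m and angle between tray's own z axis and vertical below 0.03 rad and angle between jar's own z axis and vertical below 0.1 rad and distance between jar and tray below 0.08 m and z of jar in the frame of tray below 0.01 m and linear speed of tray below 0.01 m/s and linear speed of jar below 0.02 m/s); the robot touches nothing.
It fails at once if carried, not slid: the tray's back end more than 8 mm off the bench before 90 mm of the tray is past the step, or ever more than 20 mm, or its leading end more than 35 mm ((x of tray_back in the frame of dock below -0.11 m and height (world z) of tray_back above 0.008 m) or height (world z) of tray_back above 0.02 m or height (world z) of tray_front above 0.035 m).
It fails at once if the tray catches: more than 35 N between tray and dock (contact force between tray and dock above 35 N).
It fails at once if the buffer is pressed more than 8 mm (17 N) (value of joint buffer above 0.008 m).
It fails at once if the jar leans more than 0.3 rad (angle between jar's own z axis and vertical above 0.3 rad).
It fails at once if a bystander is moved more than 20 mm (distance of any of tape_measure, sanding_block, small_tin, wood_offcut, masking_tape from where it was at the start of the episode above 0.02 m).
It also fails if it takes over 67 s, if anything falls off the work surface, if the arm or the gripper's body presses on something with over 40 N, if the wrist force passes 120 N, or if a joint passes its speed limit or range.

ROBOT

A 6-joint arm with a two-finger parallel gripper is mounted at the origin on a cart in front of the work surface, level with it; the furniture and walls round the work are solid. World frame = base frame: x ahead of the robot, y to its left, z up, the work surface at z = 0. Lengths are in mm, angles in rad, forces in N, time in s.
With the tool pointing down it reaches from about 350 to 975 mm from the base axis. Payload 7.1 kg.
Tool frame: the origin (TCP) lies between the finger pads; the fingertips stand 19 mm ahead of it and the grasp point (between the pads) is the TCP (ctrl.tcp_to_tips is the distance from the TCP to the fingertips, in mm); z points along the fingers, y is the line along which they close (so a half turn about z gives the same grasp; the last joint's range is limited). The gripper opens to 88 mm and grips with 3 to 60 N. Pads are 20 mm wide; open, the fingers measure 115 mm over their backs; the gripper's body (75 mm by 178 mm) begins 61 mm behind the grasp point.
Start: joints at [-1.125, 0.423, 1.63, -0, 1.089, -0.019], TCP at [280.167, -558.67, 241.675] pointing down, gripper open.
Joint ranges: [-3, 3], [-0.9, 2.11], [0.09, 2.58], [-1.31, 4.45], [0.11, 2.69], [-2.54, 2.54]. Speed limits (rad/s): [2.39, 2.39, 3.01, 3.14, 3.14, 3.14].

INTERFACE

Orientations are given as a rotation vector (axis times angle).
In Python, from workcell import status, optics, ctrl gives the robot as it stands. The module is installed in compiled form; this text tells all that it offers.
- The arm moves only by the shell command python3 -m inch 'ROWS'. ROWS is JSON, a list that holds one entry, the list of rows, each a list of 7 numbers: the shift along the tool's x, y, z in mm, then the turn, a rotation vector about the tool's x, y, z in rad, then the opening in per cent of the stroke, from 0 (shut) to 100 (fully open). A call has 1 to 20 rows; each row is the pose to reach, as a shift and turn from the pose commanded when the call began, along the tool's axes at that moment; what a row does not reach only later rows make up. A row lasts 1/10 s, in which the tool goes at most 50 mm and 8.59 degrees, less where a joint would pass 70% of its speed; a pose out of reach is approached as far as the arm can. A call with a gripper value outside its range is refused whole. The fingers move at their own pace and stop on an object; the grip force is fixed at half the most. Time passes only in rows, so rows that repeat a pose let the fingers close. It gives the time, the measured TCP pose, the force, the opening and the grip force at its end, in the units of the state.
- status.get_obs(): the state, without advancing time (a new reading comes with each control period).
- optics.get_image(name): name is "scene" or "top" or "wrist"; returns a dict with "frame" (400x640x3 uint8, red, green, blue), "fx", "fy", "cx", "cy" (pixels), "rvec" (rotation vector, rad) and "tvec" (3), from world to camera coordinates, as OpenCV has them; the wrist camera has in their place "hand_eye" (4x4, takes a point from camera to tool coordinates, whose origin is the TCP and whose axes are the flange's). Camera axes: x right, y down, z forward; pixel columns grow to the right and rows downward; lengths in mm; the calibration is good to about 2 mm. A picture is of the moment at which its call begins: read the wrist's pose just before it. There is no depth.
- ctrl.close_job(): hands the job in; it is judged then, once.
The state is a dict: "t": time; "qpos": joint angles; "qvel": joint speeds; "joint_torque": joint torques, N m; "ee_pos": TCP position; "orientation": TCP orientation; "ft_force": force on the tool from outside, world axes, zero at the start; "moment": the same for the moment, N m; "width": finger opening in mm; "grasp_force": force on a finger pad.
Only numpy, scipy, OpenCV 4.12 (cv2) and the standard library are available. Lean on these libraries where they do the work, as an engineer would, in place of code of your own. Each camera call takes 0.05 s, during which the arm holds its last target. There are 200 camera calls.

## Working session

There is one attempt and no reset: what is moved stays moved. The work goes in short steps, Python scripts to look and compute and a shell command to move; the robot and the scene stay as the last step left them, time stands still between calls to the robot, and variables do not carry over. Pictures are saved under pics/ and viewed, at most 10 in all, crops included, and the job is handed in when it is done.

```bash
mkdir -p pics
cat > h.py <<'E'
import numpy as np, cv2
from scipy.spatial.transform import Rotation as R
from workcell import status, optics, ctrl
def cam(n):
    o=status.get_obs(); im=optics.get_image(n); K=(im["fx"],im["fy"],im["cx"],im["cy"])
    if n=="wrist":
        H=np.array(im["hand_eye"]); Rt=R.from_rotvec(o["orientation"]).as_matrix()
        Rc=Rt@H[:3,:3]; C=Rt@H[:3,3]+np.array(o["ee_pos"])
    else:
        r=R.from_rotvec(np.ravel(im["rvec"])).as_matrix(); Rc=r.T; C=-r.T@np.ravel(im["tvec"])
    return im["frame"],dict(K=K,Rc=Rc,C=C)
def ray(c,u,v,z):
    fx,fy,cx,cy=c["K"]; d=c["Rc"]@np.array([(u-cx)/fx,(v-cy)/fy,1]); return c["C"]+d*(z-c["C"][2])/d[2]
def proj(c,P):
    p=c["Rc"].T@(np.array(P,float)-c["C"]); fx,fy,cx,cy=c["K"]; return np.array([fx*p[0]/p[2]+cx,fy*p[1]/p[2]+cy])
def save(n,f,crop=None,s=1):
    if crop: x0,y0,x1,y1=crop; f=f[y0:y1,x0:x1]
    cv2.imwrite("pics/"+n,cv2.resize(f[:,:,::-1],None,fx=s,fy=s,interpolation=cv2.INTER_CUBIC))
E
python3 - <<'E'
from h import *
import pickle
d={}
for n in("scene","top"):
    f,c=cam(n); save(n+"0.png",f,None,1.25); d[n]=(f,c); print(n,c["C"],c["K"],c["Rc"][:,2])
pickle.dump(d,open("c.pkl","wb"))
o=status.get_obs(); print(o["t"],o["ee_pos"],o["orientation"],R.from_rotvec(o["orientation"]).as_matrix().round(3),o["ft_force"])
E
```

```text
scene [-666.56815763  501.03380434  822.58292108] (509.84142065753105, 509.84142065753105, 317.39210482762707, 199.32057571115251) [ 0.77087772 -0.4064941  -0.49041828]
top [ 394.97932761 -130.32717152 1086.5295952 ] (391.9397156927678, 391.9397156927678, 320.2294001863366, 193.34006178540045) [ 0.10591824 -0.00260734 -0.99437142]
0.1 [ 279.95451281 -558.2500448   240.96569841] [-3.05579560e+00 -7.23149340e-01  4.26543056e-04] [[ 0.894  0.448 -0.001]
 [ 0.448 -0.894  0.001]
 [ 0.    -0.001 -1.   ]] [ 0.61149452 -0.26373944  0.766736  ]
```

View pics/top0.png

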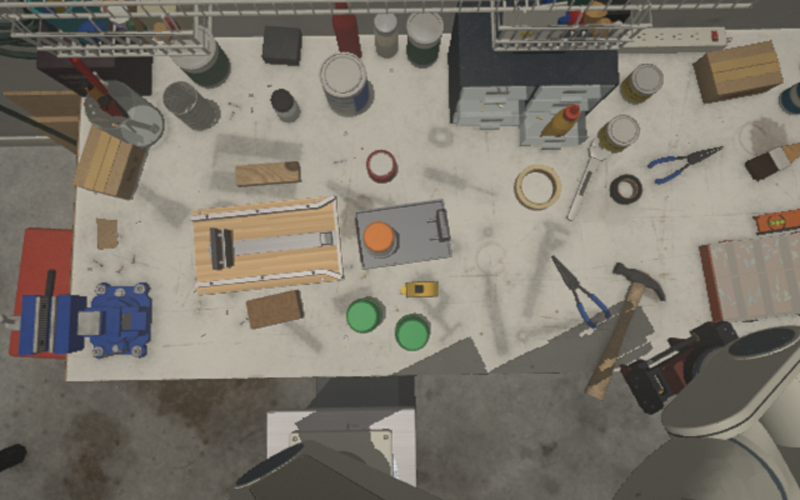

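View pics/scene0.png

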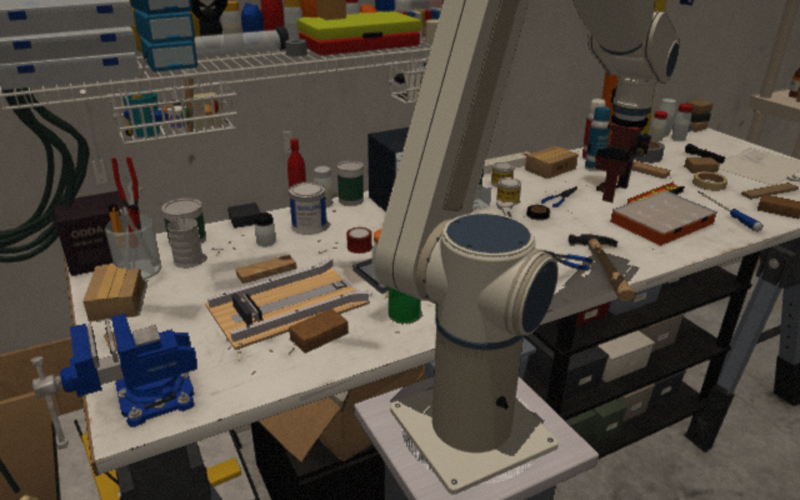

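The top view shows the dock at (267,245), its mouth edge near x≈340. The tray is at (403,235) with its grip at (442,225), and the orange jar is at (380,238). The way in is image left (+y). I'll enlarge this area.

Run:
```python
from h import *
import pickle
f,c=pickle.load(open("c.pkl","rb"))["top"]
save("topc.png",f,(145,145,375,250),3.4)
```

```text
(no output)
```

View pics/topc.png

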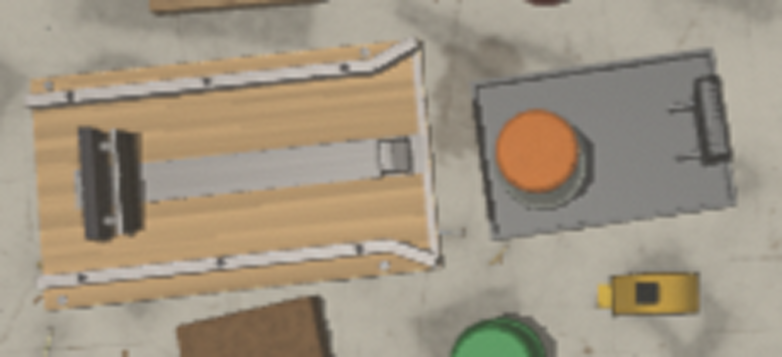

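Run:
```python
from h import *
import pickle
f,c=pickle.load(open("c.pkl","rb"))["top"]
g=lambda x,y,z: ray(c,145+x/3.4-.35,145+y/3.4-.35,z)[:2]
def show(n,pts,z):
    P=[g(x,y,z) for x,y in pts]; print(n,np.round(P,1).tolist(),[round(float(np.linalg.norm(P[i]-P[i-1])),1) for i in range(len(P))]); return P
D=show("dock",[(33,80),(421,42),(440,268),(47,309)],8)
r1=show("rail1",[(30,100),(375,68)],30); r2=show("rail2",[(42,283),(395,248)],30)
T=show("tray",[(476,87),(711,49),(736,205),(495,240)],18)
for n,a,b in(("d1",D[1],D[0]),("d2",D[2],D[3]),("r1",r1[1],r1[0]),("r2",r2[1],r2[0]),("dn",D[1],D[2]),("t1",T[1],T[0]),("t2",T[2],T[3]),("tf",T[0],T[3]),("tb",T[1],T[2])):
    v=b-a; print(n,np.degrees(np.arctan2(v[1],v[0])).round(2))
print("tray c",np.mean(T,0),"dock front mid",(D[1]+D[2])/2,"dock c",np.mean(D,0), "rails mid",np.mean(r1+r2,0))
show("capmid",[(707,78),(722,160)],80); show("jar",[(537,150)],123); show("tape",[(655,293)],60); show("green",[(495,340)],100)
show("catchbar",[(411,140),(411,170),(140,178)],8);show("cork",[(250,340)],30)
```

```text
dock [[587.8, 327.7], [614.3, 9.8], [428.7, -5.1], [400.9, 311.1]] [187.6, 319.0, 186.2, 317.4]
rail1 [[567.6, 320.3], [589.2, 43.9]] [277.1, 277.1]
rail2 [[421.3, 306.6], [444.4, 27.9]] [279.6, 279.6]
tray [[574.5, -36.0], [602.7, -227.5], [475.1, -244.4], [450.1, -50.4]] [125.2, 193.5, 128.7, 195.5]
d1 94.77
d2 95.02
r1 94.46
r2 94.74
dn -175.4
t1 98.39
t2 97.35
tf -173.39
tb -172.46
tray c [ 525.59242295 -139.57720413] dock front mid [521.51945002   2.34829678] dock c [507.93765328 160.85424496] rails mid [505.64330553 174.66855756]
capmid [[568.2, -218.2], [504.9, -228.0]] [64.0, 64.0]
jar [[509.7, -89.4]] [0.0]
tape [[405.3, -175.9]] [0.0]
green [[372.5, -56.0]] [0.0]
catchbar [[533.2, 18.1], [508.7, 18.2], [505.7, 238.4]] [222.0, 24.6, 220.3]
cork [[374.0, 141.9]] [0.0]
```

Measured sizes agree with those given: dock 187x318 mm, tray 128x195 mm. The poses are:

| Item | Position (mm) | Yaw | Offset in dock frame |
|---|---|---|---|
| Dock mouth | (521.5, 2.5) | 94.75° | – |
| Tray centre | (525.6, -139.6) | 97.5° | nose 42 mm short, centre 8 mm aside |
| Grip | (537, -224) | – | – |

I'll move above the grip, turning 0.333 rad about tool z.

```bash
python3 -m inch '[[[20,-10,5,0,0,0.03,100],[60,-29,10,0,0,0.06,100],[100,-49,15,0,0,0.1,100],[140,-68,20,0,0,0.14,100],[180,-88,25,0,0,0.18,100],[220,-107,30,0,0,0.22,100],[260,-126,35,0,0,0.26,100],[300,-146,40,0,0,0.29,100],[340,-165,45,0,0,0.31,100],[365,-177,48,0,0,0.333,100],[380,-184,50,0,0,0.333,100],[380,-184,50,0,0,0.333,100],[380,-184,50,0,0,0.333,100],[380,-184,50,0,0,0.333,100]]]'
python3 - <<'E'
from h import *
f,c=cam("wrist"); save("w1.png",f,None,1.25); o=status.get_obs(); M=R.from_rotvec(o["orientation"]).as_matrix()
print(o["t"],o["ee_pos"],M.round(3),c["C"],o["ft_force"])
for P in([537,-224,80],[512.5,-40.5,0],[521.5,2.5,8]): print(P,proj(c,P)*1.25)
import pickle; pickle.dump((f,c),open("w1.pkl","wb"))
E
```

```text
t: 1.5
ee_pos: [536.6, -225.0, 191.7]
orientation: [3.135, 0.205, -0.0]
ft_force: [0.3, -0.3, -0.4]
width: 87.9
grasp_force: 0.0
1.55 [ 536.60697289 -225.11775133  191.79535645] [[ 0.992  0.13  -0.   ]
 [ 0.13  -0.992 -0.   ]
 [-0.     0.    -1.   ]] [ 603.69908607 -215.44493242  334.93767571] [ 0.65719003 -0.63306841 -0.27112467]
[537, -224, 80] [399.95841667 251.61740794]
[512.5, -40.5, 0] [212.32120069 231.55273968]
[521.5, 2.5, 8] [162.35234308 218.32863138]
```

View pics/w1.png

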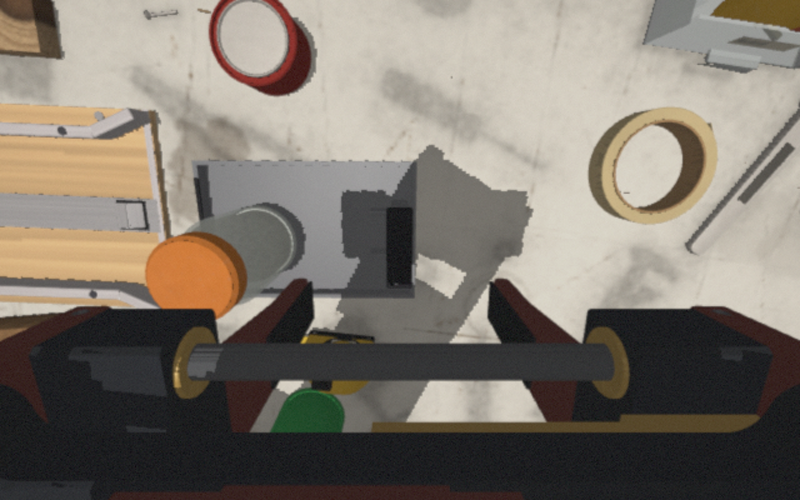

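The wrist view confirms the estimates. The cap centre is at (399.5,248) against a predicted (400,252), the tray edges are square to the image, and the step edge is at about (161,218). I'll go down and close.

```bash
python3 -m inch '[[[0,-1,15,0,0,0,100],[0,-1,45,0,0,0,100],[0,-1,75,0,0,0,100],[0,-1,100,0,0,0,100],[0,-1,115,0,0,0,100],[0,-1,121,0,0,0,100],[0,-1,121,0,0,0,100],[0,-1,121,0,0,0,100],[0,-1,121,0,0,0,60],[0,-1,121,0,0,0,30],[0,-1,121,0,0,0,10],[0,-1,121,0,0,0,0],[0,-1,121,0,0,0,0],[0,-1,121,0,0,0,0],[0,-1,121,0,0,0,0],[0,-1,121,0,0,0,0],[0,-1,121,0,0,0,0]]]'
```

```text
t: 3.25
ee_pos: [537.2, -222.9, 70.6]
orientation: [-3.135, -0.207, 0.0]
ft_force: [0.7, -0.6, -0.0]
width: 19.2
grasp_force: 0.0
```

```bash
python3 -m inch '[[[0,0,0,0,0,0,0],[0,0,0,0,0,0,0],[0,0,0,0,0,0,0],[0,0,0,0,0,0,0],[0,0,0,0,0,0,0]]]'
```

```text
t: 3.75
ee_pos: [537.4, -223.0, 70.7]
orientation: [3.135, 0.207, 0.001]
ft_force: [0.7, -1.0, -2.4]
width: 16.2
grasp_force: 30.0
```

Gripped (16.2 mm, 30 N). Next I'll slide it flat to line up, with the nose about 12 mm short of the step.

```bash
python3 -m inch '[[[0.2,-1,0,0,0,0.003,0],[0.5,-3,0,0,0,0.006,0],[0.8,-5,0,0,0,0.01,0],[1.1,-7.5,0,0,0,0.014,0],[1.5,-10,0,0,0,0.018,0],[1.9,-12.5,0,0,0,0.022,0],[2.2,-15,0,0,0,0.026,0],[2.6,-17.5,0,0,0,0.03,0],[3,-20,0,0,0,0.034,0],[3.4,-22.5,0,0,0,0.038,0],[3.7,-25,0,0,0,0.042,0],[4,-27,0,0,0,0.045,0],[4.2,-28,0,0,0,0.047,0],[4.3,-29,0,0,0,0.049,0],[4.3,-29,0,0,0,0.049,0],[4.3,-29,0,0,0,0.049,0]]]'
python3 - <<'E'
from h import *
f,c=cam("top"); save("topd.png",f,(145,145,345,250),4); o=status.get_obs(); print(o["ee_pos"],o["orientation"],o["ft_force"],o["moment"])
E
```

```text
t: 5.35
ee_pos: [537.6, -193.3, 70.6]
orientation: [-3.138, -0.13, 0.0]
ft_force: [-0.1, 0.2, -1.4]
width: 16.2
grasp_force: 30.0
[ 537.60922181 -193.31318976   70.63008121] [-3.13848899e+00 -1.29778802e-01  3.42301858e-04] [ 0.00230585  1.23740479 -1.34942179] [0.03988686 0.03536432 0.11634655]
```

View pics/topd.png

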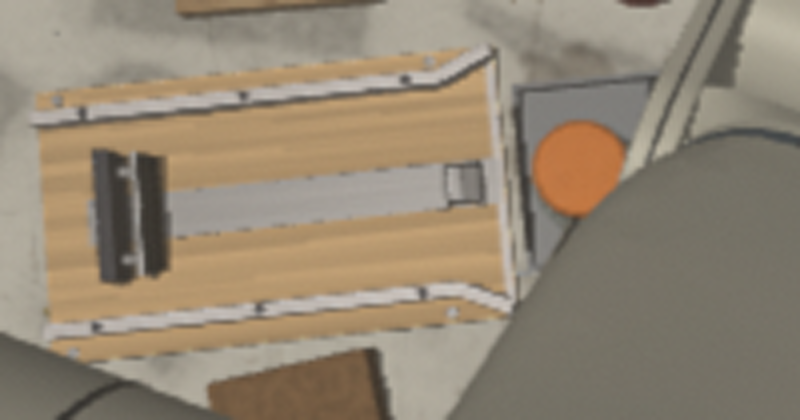

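The tray front edge is now parallel to the step. Next I'll tilt about the back edge by 0.09 rad (nose about 18 mm up), then check.

```bash
python3 -m inch '[[[0,0.35,-0.1,0.005,0,0,0],[0,1.05,-0.2,0.015,0,0,0],[0,1.8,-0.35,0.025,0,0,0],[0,2.5,-0.5,0.035,0,0,0],[0,3.2,-0.6,0.045,0,0,0],[0,3.9,-0.7,0.055,0,0,0],[0,4.6,-0.8,0.065,0,0,0],[0,5.3,-0.9,0.075,0,0,0],[0,6,-1,0.083,0,0,0],[0,6.4,-1,0.09,0,0,0],[0,6.4,-1,0.09,0,0,0],[0,6.4,-1,0.09,0,0,0]]]'
python3 - <<'E'
from h import *
f,c=cam("top"); save("tope.png",f,(145,145,345,250),4); o=status.get_obs(); print(o["ee_pos"],R.from_rotvec(o["orientation"]).as_matrix().round(3),o["ft_force"],o["moment"])
f,c=cam("wrist"); 
for n,P in(("nose",[530,-14,36]),("nose0",[529,-15,18]),): print(n,proj(c,P)*1.25)
save("w2.png",f,None,1.25)
E
```

```text
t: 6.6
ee_pos: [538.2, -200.2, 71.6]
orientation: [-3.049, -0.126, 0.006]
ft_force: [-0.6, -0.8, -5.4]
width: 16.4
grasp_force: 30.0
[ 538.2624598  -200.13498496   71.64832109] [[ 0.997  0.082 -0.007]
 [ 0.083 -0.993  0.089]
 [ 0.    -0.089 -0.996]] [-1.34803537  0.24272536 -4.94984117] [-0.91746942 -0.07940041  0.0574276 ]
nose [ 92.83867801 266.85935333]
nose0 [121.10732142 260.1902229 ]
```

View pics/w2.png

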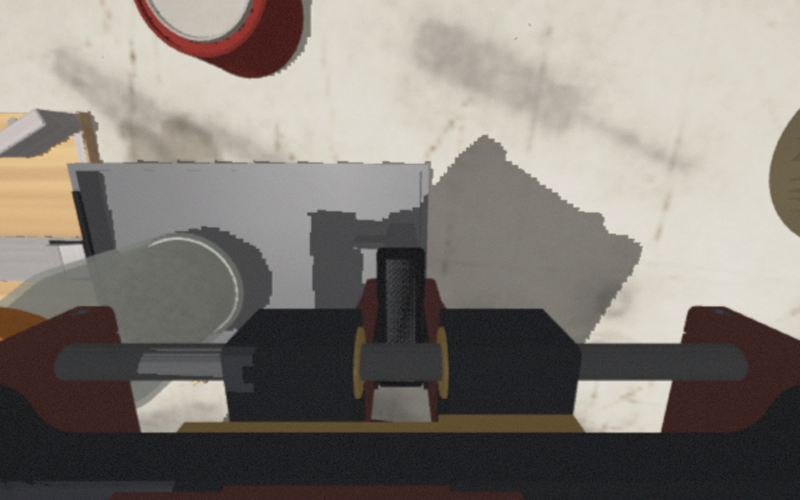

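View pics/tope.png

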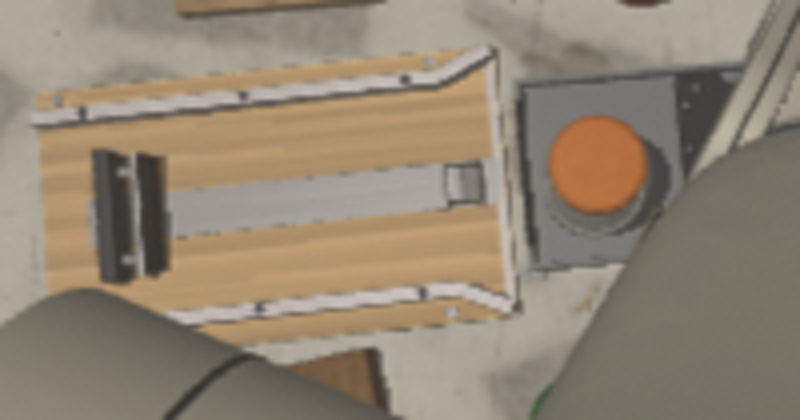

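Run:
```python
from h import *
f,c=cam("wrist"); ct=cam("top")[1]
o=status.get_obs(); Rt=R.from_rotvec(o["orientation"]).as_matrix(); T=np.array(o["ee_pos"])
tx,ty,tz=-Rt[:,1],-Rt[:,0],-Rt[:,2]
for th in(0,-.03,-.06,-.09):
    Q=R.from_rotvec(ty*-th).as_matrix()   # slip: nose lower than gripper tilt
    g=lambda x,y,z: T+Q@(tx*(x+85)+ty*y+tz*(z-70.6))
    print(th,"front",g(100,0,0).round(1),"back",g(-100,0,0).round(1),"px front/back rim corner",(proj(c,g(100,-65,18))*1.25).round(1),(proj(c,g(-100,-65,18))*1.25).round(1))
g4=lambda x,y,z: ray(ct,145+x/4-.35,145+y/4-.35,z)
D=np.array([521.5,2.5]);a=np.radians(94.75);ex=np.array([np.cos(a),np.sin(a)]);ey=np.array([-ex[1],ex[0]])
def dk(n,p): q=np.array(p)[:2]-D; print(n,(q@ex).round(1),(q@ey).round(1))
m=lambda p,q,z:(g4(*p,z)+g4(*q,z))/2
dk("flat front (old pic)",m((517,90),(535,270),18)); dk("now front",m((522,83),(536,271),36))
dk("rail near ends",m((437,80),(460,288),30)); dk("rail far ends",m((36,118),(50,332),30)); dk("bar near",m((465,163),(468,203),8));dk("bar far",m((168,190),(170,237),8));dk("step",m((492,55),(515,302),8))
dk("catch inner face",m((444,165),(446,205),10)); dk("buffer face",m((165,155),(168,272),20)); dk("tcp",T)
```

```text
0 front [522.5 -10.1  17.9] back [ 539.  -208.6   -0. ] px front/back rim corner [ 65.1 166.1] [428.7 165.7]
-0.03 front [522.7 -11.8  12.2] back [ 5.392e+02 -2.108e+02  3.000e-01] px front/back rim corner [ 77.2 165.9] [431.6 165.7]
-0.06 front [522.8 -13.7   6.6] back [ 539.4 -212.9    0.6] px front/back rim corner [ 88.9 165.8] [434.5 165.7]
-0.09 front [523.  -15.7   1. ] back [ 539.5 -215.     1. ] px front/back rim corner [100.1 165.7] [437.4 165.7]
flat front (old pic) -14.7 1.4
now front -18.8 1.8
rail near ends 36.6 0.3
rail far ends 311.6 1.0
bar near 27.4 -1.5
bar far 233.6 -0.6
step 1.7 -2.8
catch inner face 42.0 -1.3
buffer face 231.4 0.6
tcp -203.2 0.0
```

The tilt is confirmed by the corner at (70,165): the nose is about 16 mm up and the back is down. Lateral error is within about 1.5 mm. Next I'll slide the nose over the step.

```bash
python3 -m inch '[[[0,-1.1,0.1,0,0,0,0],[0,-3.3,0.3,0,0,0,0],[0,-5.5,0.5,0,0,0,0],[0,-7.7,0.7,0,0,0,0],[0,-9.9,0.9,0,0,0,0],[0,-12.1,1.1,0,0,0,0],[0,-14.3,1.3,0,0,0,0],[0,-16.5,1.5,0,0,0,0],[0,-18.7,1.7,0,0,0,0],[0,-20.9,1.9,0,0,0,0],[0,-23.1,2.1,0,0,0,0],[0,-25.3,2.3,0,0,0,0],[0,-27.5,2.5,0,0,0,0],[0,-29.7,2.7,0,0,0,0],[0,-31.9,2.9,0,0,0,0],[0,-34.1,3.1,0,0,0,0],[0,-36.3,3.2,0,0,0,0],[0,-38.5,3.4,0,0,0,0],[0,-40,3.6,0,0,0,0],[0,-40,3.6,0,0,0,0]]]'
python3 - <<'E'
from h import *
f,c=cam("top"); save("topf.png",f,(145,145,345,250),4); o=status.get_obs(); print(o["ee_pos"],o["ft_force"],o["moment"])
E
```

```text
t: 8.8
ee_pos: [534.8, -159.7, 71.7]
orientation: [-3.049, -0.127, 0.006]
ft_force: [-0.1, 0.4, -6.4]
width: 16.1
grasp_force: 30.0
[ 534.90747822 -159.81370274   71.69667924] [-0.49479796  0.04510904 -6.99181531] [-0.71323352 -0.05086289  0.07098074]
```

View pics/topf.png

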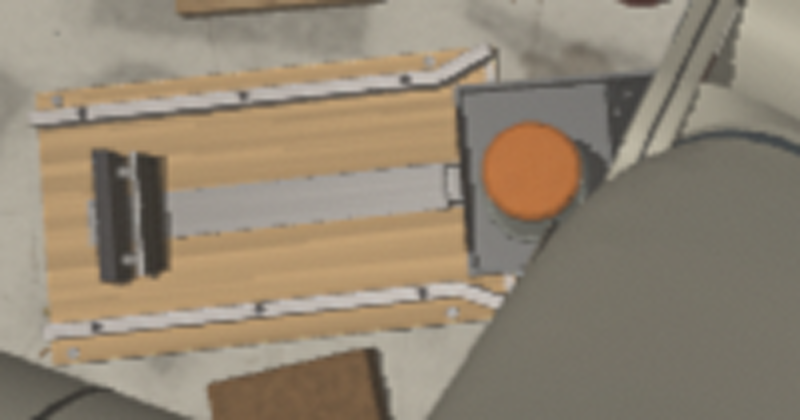

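The nose is about 27 mm past the step and the forces are small. Carrying on.

```bash
python3 -m inch '[[[0,-1.1,0.1,0,0,0,0],[0,-3.3,0.3,0,0,0,0],[0,-5.5,0.5,0,0,0,0],[0,-7.7,0.7,0,0,0,0],[0,-9.9,0.9,0,0,0,0],[0,-12.1,1.1,0,0,0,0],[0,-14.3,1.3,0,0,0,0],[0,-16.5,1.5,0,0,0,0],[0,-18.7,1.7,0,0,0,0],[0,-20.9,1.9,0,0,0,0],[0,-23.1,2.1,0,0,0,0],[0,-25.3,2.3,0,0,0,0],[0,-27.5,2.5,0,0,0,0],[0,-29.7,2.7,0,0,0,0],[0,-31.9,2.9,0,0,0,0],[0,-34.1,3.1,0,0,0,0],[0,-36.3,3.2,0,0,0,0],[0,-38.5,3.4,0,0,0,0],[0,-40,3.6,0,0,0,0],[0,-40,3.6,0,0,0,0]]]'
python3 - <<'E'
from h import *
o=status.get_obs(); print(o["ee_pos"],o["ft_force"],o["moment"])
E
```

```text
t: 10.85
ee_pos: [531.6, -119.7, 71.7]
orientation: [-3.049, -0.126, 0.006]
ft_force: [-0.0, 0.4, -5.4]
width: 15.9
grasp_force: 30.0
[ 531.57699255 -119.65306592   71.73923227] [-0.04666471  0.44806842 -5.37426594] [-0.61152431 -0.01064591  0.02874709]
```

```bash
python3 -m inch '[[[0,-1,0.1,0,0,0,0],[0,-3,0.3,0,0,0,0],[0,-5,0.4,0,0,0,0],[0,-7,0.6,0,0,0,0],[0,-9,0.8,0,0,0,0],[0,-11,1,0,0,0,0],[0,-13,1.2,0,0,0,0],[0,-15,1.3,0,0,0,0],[0,-17,1.5,0,0,0,0],[0,-19,1.7,0,0,0,0],[0,-21,1.9,0,0,0,0],[0,-23,2.1,0,0,0,0],[0,-25,2.2,0,0,0,0],[0,-27,2.4,0,0,0,0],[0,-29,2.6,0,0,0,0],[0,-31,2.8,0,0,0,0],[0,-31,2.8,0,0,0,0]]]'
python3 - <<'E'
from h import *
o=status.get_obs(); print(o["ee_pos"],o["ft_force"],o["moment"])
E
```

```text
t: 12.55
ee_pos: [529.0, -88.5, 71.7]
orientation: [-3.049, -0.126, 0.006]
ft_force: [-0.6, -0.3, -4.1]
width: 15.9
grasp_force: 30.0
[528.97862682 -88.53237807  71.7112799 ] [-0.55948969 -0.3262942  -4.14498716] [-4.49145860e-01 -1.30689927e-01 -1.83330564e-05]
```

```bash
python3 -m inch '[[[0,-1.4,-0.4,-0.005,0,0,0],[0,-2.8,-0.8,-0.01,0,0,0],[0,-4.1,-1.2,-0.016,0,0,0],[0,-5.5,-1.6,-0.021,0,0,0],[0,-6.9,-2,-0.027,0,0,0],[0,-8.3,-2.4,-0.032,0,0,0],[0,-9.6,-2.7,-0.038,0,0,0],[0,-11,-3.1,-0.044,0,0,0],[0,-12.4,-3.4,-0.05,0,0,0],[0,-13.8,-3.7,-0.056,0,0,0],[0,-15.1,-4,-0.062,0,0,0],[0,-16.5,-4.3,-0.067,0,0,0],[0,-17.9,-4.6,-0.073,0,0,0],[0,-19.3,-4.9,-0.079,0,0,0],[0,-20.6,-5.2,-0.085,0,0,0],[0,-22,-5.45,-0.09,0,0,0],[0,-22,-5.45,-0.09,0,0,0]]]'
python3 - <<'E'
from h import *
f,c=cam("top"); save("topg.png",f,(145,145,345,250),4); o=status.get_obs(); print(o["ee_pos"],R.from_rotvec(o["orientation"]).as_matrix().round(3),o["ft_force"],o["moment"])
E
```

```text
t: 14.25
ee_pos: [527.2, -67.2, 79.2]
orientation: [3.139, 0.13, 0.0]
ft_force: [-0.3, -1.4, -2.7]
width: 15.9
grasp_force: 30.0
[527.21071941 -67.26414077  79.11693469] [[ 0.997  0.083 -0.   ]
 [ 0.083 -0.997  0.   ]
 [-0.    -0.    -1.   ]] [-1.82574405 -0.25717468 -3.49956036] [-0.3511643  -0.10949435  0.00705135]
```

View pics/topg.png

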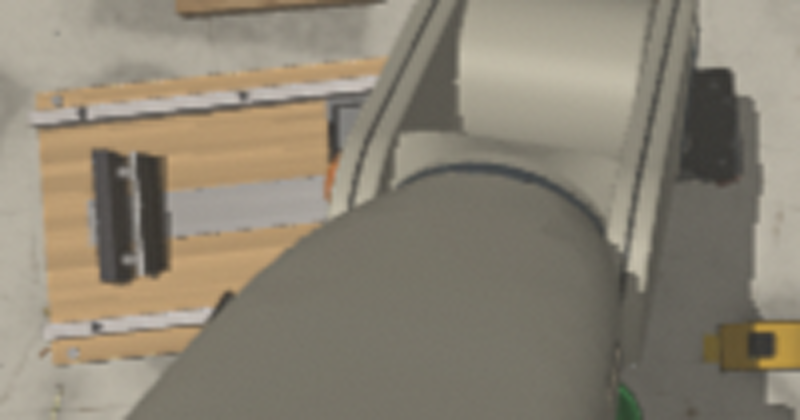

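Now flat and between the rails. I'll slide on freely, staying short of the earliest possible buffer position.

```bash
python3 -m inch '[[[0,-1,0,0,0,0,0],[0,-3,0,0,0,0,0],[0,-5.5,0,0,0,0,0],[0,-8,0,0,0,0,0],[0,-10.5,0,0,0,0,0],[0,-13,0,0,0,0,0],[0,-15.5,0,0,0,0,0],[0,-18,0,0,0,0,0],[0,-20.5,0,0,0,0,0],[0,-23,0,0,0,0,0],[0,-25.5,0,0,0,0,0],[0,-28,0,0,0,0,0],[0,-30.5,0,0,0,0,0],[0,-33,0,0,0,0,0],[0,-35.5,0,0,0,0,0],[0,-38,0,0,0,0,0],[0,-40.5,0,0,0,0,0],[0,-43,0,0,0,0,0],[0,-45,0,0,0,0,0],[0,-45,0,0,0,0,0]]]'
python3 - <<'E'
from h import *
o=status.get_obs(); print(o["ee_pos"],o["ft_force"],o["moment"])
E
```

```text
t: 16.3
ee_pos: [523.5, -22.3, 79.1]
orientation: [-3.139, -0.13, 0.0]
ft_force: [0.3, 1.0, -3.9]
width: 15.8
grasp_force: 30.0
[523.45371876 -22.26771558  79.06485942] [ 0.26870848  1.00656866 -3.89468874] [-0.26281526 -0.16783262 -0.04459738]
```

```bash
python3 -m inch '[[[0,-1,0,0,0,0,0],[0,-3,0,0,0,0,0],[0,-5.5,0,0,0,0,0],[0,-8,0,0,0,0,0],[0,-10.5,0,0,0,0,0],[0,-13,0,0,0,0,0],[0,-15.5,0,0,0,0,0],[0,-18,0,0,0,0,0],[0,-20.5,0,0,0,0,0],[0,-23,0,0,0,0,0],[0,-25.5,0,0,0,0,0],[0,-28,0,0,0,0,0],[0,-30.5,0,0,0,0,0],[0,-33,0,0,0,0,0],[0,-35.5,0,0,0,0,0],[0,-38,0,0,0,0,0],[0,-40.5,0,0,0,0,0],[0,-43,0,0,0,0,0],[0,-45,0,0,0,0,0],[0,-45,0,0,0,0,0]]]'
python3 - <<'E'
from h import *
o=status.get_obs(); print(o["ee_pos"],o["ft_force"],o["moment"])
f,c=cam("top"); save("toph.png",f,(145,145,345,250),4)
f,c=cam("wrist"); save("w3.png",f,None,1.25)
E
```

```text
t: 18.3
ee_pos: [519.7, 22.6, 79.1]
orientation: [-3.139, -0.13, 0.0]
ft_force: [0.1, 0.6, -2.9]
width: 16.0
grasp_force: 30.0
[519.74493095  22.60467155  79.06916405] [ 0.10855786  0.61556284 -2.89264436] [-0.31858278 -0.08290729  0.05671574]
```

View pics/w3.png

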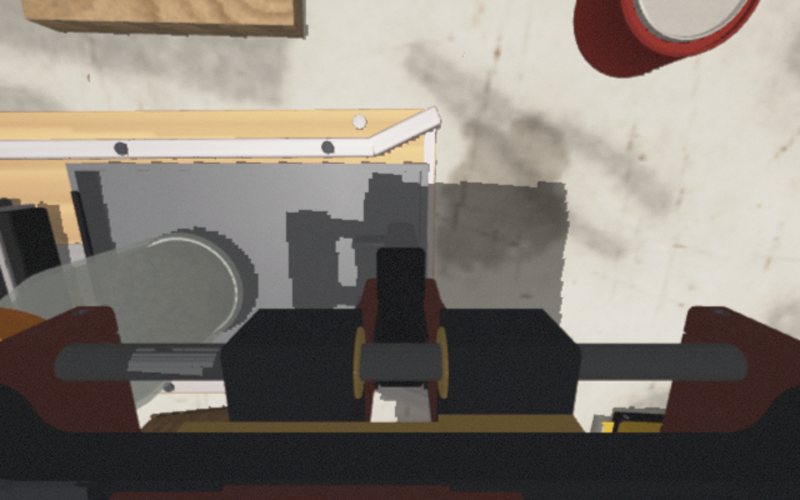

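The tray is well seated between the rails, with its back edge near (428,185), just past the step at (432,150). The buffer at (60,230) is about 25 mm ahead of the nose. I'll settle 0.4 mm and approach it slowly.

```bash
python3 -m inch '[[[0,-1,0.2,0,0,0,0],[0,-2.5,0.4,0,0,0,0],[0,-4,0.4,0,0,0,0],[0,-5.5,0.4,0,0,0,0],[0,-7,0.4,0,0,0,0],[0,-8.5,0.4,0,0,0,0],[0,-10,0.4,0,0,0,0],[0,-11.5,0.4,0,0,0,0],[0,-13,0.4,0,0,0,0],[0,-14.5,0.4,0,0,0,0],[0,-16,0.4,0,0,0,0],[0,-17,0.4,0,0,0,0],[0,-18,0.4,0,0,0,0]]]'
python3 -m inch '[[[0,-0.5,0,0,0,0,0],[0,-1,0,0,0,0,0],[0,-1.5,0,0,0,0,0],[0,-2,0,0,0,0,0]]]'
python3 - <<'E'
from h import *
o=status.get_obs(); print(o["ee_pos"],o["ft_force"],o["moment"])
E
```

```text
t: 19.7
ee_pos: [518.3, 40.2, 78.7]
orientation: [3.139, 0.13, -0.0]
ft_force: [-0.0, -4.7, 1.5]
width: 15.8
grasp_force: 30.0
t: 20.1
ee_pos: [518.2, 42.1, 78.7]
orientation: [3.139, 0.13, 0.0]
ft_force: [0.6, -3.9, 1.2]
width: 15.8
grasp_force: 30.0
[518.15507687  42.10528295  78.69890831] [ 0.57506187 -3.94255459  1.23204297] [-0.74381098 -0.07184792  0.0047443 ]
```

```bash
for i in 1 2; do python3 -m inch '[[[0,-0.5,0,0,0,0,0],[0,-1,0,0,0,0,0],[0,-1.5,0,0,0,0,0]]]' | egrep 'ee_pos|ft'; done
```

```text
ee_pos: [518.0, 43.6, 78.7]
ft_force: [0.6, -3.6, 1.1]
ee_pos: [517.9, 45.1, 78.7]
ft_force: [-0.1, -3.9, 0.7]
```

```bash
for i in 1 2; do python3 -m inch '[[[0,-0.5,0,0,0,0,0],[0,-1,0,0,0,0,0]]]' | egrep 'ee_pos|ft'; done
```

```text
ee_pos: [517.8, 46.1, 78.7]
ft_force: [0.0, -4.1, 1.2]
ee_pos: [517.7, 47.1, 78.7]
ft_force: [1.2, -4.7, 0.8]
```

```bash
for i in 1 2; do python3 -m inch '[[[0,-0.5,0,0,0,0,0],[0,-1,0,0,0,0,0]]]' | egrep 'ee_pos|ft'; done
```

```text
ee_pos: [517.6, 48.1, 78.7]
ft_force: [0.0, -4.2, 0.9]
ee_pos: [517.6, 49.1, 78.7]
ft_force: [1.0, -4.0, 1.2]
```

```bash
for i in 1 2 3; do python3 -m inch '[[[0,-0.5,0,0,0,0,0],[0,-1,0,0,0,0,0]]]' | egrep 'ee_pos|ft'; done
```

```text
ee_pos: [517.5, 50.1, 78.7]
ft_force: [0.0, -4.2, 1.2]
ee_pos: [517.4, 51.1, 78.7]
ft_force: [0.3, -4.5, 0.6]
ee_pos: [517.4, 51.9, 78.8]
ft_force: [0.7, -7.7, 2.2]
```

Contact: force rose from 4.2 to 7.7 N at y≈51.7. Now I'll press in small steps.

```bash
for i in 1 2 3; do python3 -m inch '[[[0,-0.5,0,0,0,0,0],[0,-1,0,0,0,0,0]]]' | egrep 'ee_pos|ft'; done
```

```text
ee_pos: [517.5, 52.6, 78.9]
ft_force: [1.7, -8.9, 3.2]
ee_pos: [517.5, 53.4, 78.9]
ft_force: [1.4, -8.7, 2.7]
ee_pos: [517.6, 54.2, 79.0]
ft_force: [1.7, -11.3, 4.6]
```

```bash
for i in 1 2 3; do python3 -m inch '[[[0,-0.3,0,0,0,0,0],[0,-0.6,0,0,0,0,0],[0,-0.6,0,0,0,0,0]]]' | egrep 'ee_pos|ft'; done
```

```text
ee_pos: [517.6, 54.7, 79.0]
ft_force: [2.6, -11.5, 3.4]
ee_pos: [517.7, 55.1, 79.1]
ft_force: [1.6, -13.2, 3.2]
ee_pos: [517.7, 55.6, 79.1]
ft_force: [1.0, -13.0, 3.5]
```

```bash
for i in 1 2 3; do python3 -m inch '[[[0,-0.3,0,0,0,0,0],[0,-0.5,0,0,0,0,0],[0,-0.5,0,0,0,0,0]]]' | egrep 'ee_pos|ft'; done
```

```text
ee_pos: [517.7, 56.0, 79.1]
ft_force: [1.8, -14.2, 3.6]
ee_pos: [517.6, 56.5, 78.9]
ft_force: [3.0, -13.4, 1.3]
ee_pos: [517.6, 56.9, 78.9]
ft_force: [2.3, -14.8, 2.0]
```

At y=56.5 the vertical force fell from 3.6 to 1.3 N and the grip dropped 0.2 mm, so the catch has probably sprung up. I'll back off a little to test it.

```bash
for i in 1 2 3 4; do python3 -m inch '[[[0,0.3,0,0,0,0,0],[0,0.6,0,0,0,0,0],[0,0.6,0,0,0,0,0]]]' | egrep 'ee_pos|ft'; done
```

```text
ee_pos: [517.4, 56.8, 78.8]
ft_force: [3.2, -12.4, 1.0]
ee_pos: [517.3, 56.5, 78.7]
ft_force: [2.3, -9.1, 0.0]
ee_pos: [517.3, 56.1, 78.7]
ft_force: [2.1, -7.2, 0.1]
ee_pos: [517.3, 56.0, 78.7]
ft_force: [2.4, -3.6, -0.6]
```

```bash
for i in 1 2; do python3 -m inch '[[[0,0.3,0,0,0,0,0],[0,0.6,0,0,0,0,0],[0,0.6,0,0,0,0,0]]]' | egrep 'ee_pos|ft'; done
```

```text
ee_pos: [517.2, 55.9, 78.7]
ft_force: [2.8, 3.3, -2.6]
ee_pos: [517.2, 55.8, 78.7]
ft_force: [2.8, 7.3, -2.5]
```

It's latched: pulling back with 7 N doesn't move it. I'll relax, open and rise.

```bash
python3 -m inch '[[[0.3,-0.5,0,0,0,0,0],[0.6,-0.9,0,0,0,0,0],[0.6,-0.9,0,0,0,0,5],[0.6,-0.9,0,0,0,0,25],[0.6,-0.9,0,0,0,0,40],[0.6,-0.9,0,0,0,0,50],[0.6,-0.9,0,0,0,0,60],[0.6,-0.9,0,0,0,0,60],[0.6,-0.9,0,0,0,0,60],[0.6,-0.9,0,0,0,0,60],[0.6,-0.9,0,0,0,0,60]]]'; python3 -m inch '[[[0,0,-5,0,0,0,60],[0,0,-20,0,0,0,60],[0,0,-40,0,0,0,60],[0,0,-65,0,0,0,60],[0,0,-90,0,0,0,60],[0,0,-110,0,0,0,60],[0,0,-120,0,0,0,60],[0,0,-120,0,0,0,60]]]'
python3 - <<'E'
from h import *
f,c=cam("wrist"); save("w4.png",f,None,1.25); print(status.get_obs()["t"])
E
```

```text
t: 27.4
ee_pos: [517.6, 55.7, 78.7]
orientation: [3.139, 0.13, -0.0]
ft_force: [-0.3, 0.4, -0.1]
width: 52.5
grasp_force: 0.0
t: 28.2
ee_pos: [518.4, 55.8, 200.1]
orientation: [-3.139, -0.13, -0.005]
ft_force: [0.1, 0.1, -0.5]
width: 52.6
grasp_force: 0.0
28.25
```

View pics/w4.png

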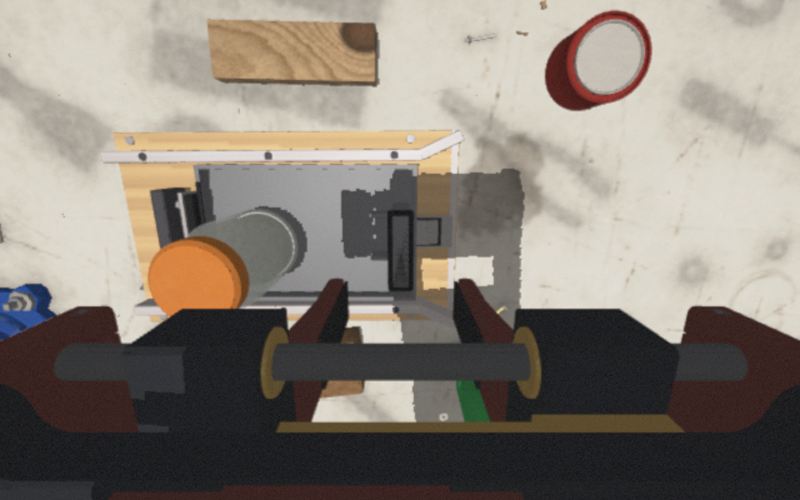

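The tray lies flat between the rails against the buffer. The catch shows behind it at (428,232), the jar is upright, and the gripper is clear. Handing in.

```bash
python3 -c "from workcell import ctrl; print(ctrl.close_job())"
```

```text
the job is handed in; nothing more can be done
None
```

I slid the tray over the step into the dock and latched it behind the catch (it held against a 7 N pull back), with the jar upright and the gripper clear. The job was handed in at about 28 s, and no verdict was returned.

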